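Press a specimen die shut on the bench treadle press

TASK

Push the die slide of the small bench press fully home under the press head, leaving the treadle alone until it is home. Then push the treadle all the way down to its stop and hold it there for a full second so that the ram presses the die's plunger in, let the treadle spring right back up, and leave the slide home. Do not disturb the jar, the crucible or the spare die beside the press.

Things in the scene. Friction and masses are not known exactly. Their poses are not given: they have to be found in the camera images.
- press: Fixed grey bench press. Origin: centre of the underside of its base plate, 320 (x) x 340 (y) x 14 mm. Its x axis points from its open front (robot side) to its back, y left, z up; turned up to 16 degrees. Left bay (y = +80 mm): die slide, running along x; right bay (y = -80 mm): treadle. Nothing stands over the treadle or the slide's handle; a 45 mm high linkage box lies along its rear edge from x = +119 mm
- ram_face (a point): Centre of the underside of the ram, a 40 mm steel disc hanging under the press head, at x = +75, y = +80, z = +113 mm in the press frame when up. The head above it has its underside 170 mm and top 273 mm above the table and spans x = +37 to +113, y = +43 to +168 mm; a column carries it on the slide's left, at y = +134 to +168, x = +30 to +120 mm
- slide (a joint): Travel of the die slide in m: 0 = fully home at its end stop (die under the ram), up to 0.12 drawn out along the press's -x. Starts drawn out. About 3 N of friction plus drag: it stays where left. It is an aluminium plate 200 x 72 mm, top 32 mm above the table, carrying the steel die, a 60 mm cylinder whose top is 82 mm above the table, 130 mm behind the handle
- slide_handle (a point): Centre of the top of the slide's handle, an upright black round post, 22 mm diameter, from 32 to 107 mm above the table, at the slide's front end; pinch it from above or push its front side. Moves with the slide; with the slide home it is at x = -55, y = +80 mm in the press frame
- treadle (a joint): Angle of the treadle in rad: 0 = up (rest), 0.30 = down on its stop. Steel plate 155 x 85 mm, hinged at its rear end (axis along the press's y at x = +65, z = +45 mm) and reaching towards the robot; at rest it slopes up to the robot by 0.34 rad, when down by 0.04. A spring returns it. Pressed on its pad: about 4 N to start, 15 N at the stop. Drives the ram down 10 mm per 0.1 rad
- treadle_pad (a point): Point to press: centre of the black ribbed tread (75 x 77 mm) on top of the treadle's front half. Lies 125 mm from the hinge axis along the plate and 8 mm above the plate's mid-plane, through the hinge axis. Moves with the treadle: 94 mm above the table at rest, 58 mm when down, shifting about 9 mm towards the robot
- plunger (a joint): How far the plunger is pressed into the die, in m: 0 at the start (standing 17 mm proud of the die), about 0.016 after the ram has pressed it with the slide home and the treadle at its stop. It is stiff (6 N) and stays where it is pushed
- jar: Loose glass jar with steel lid, 70 mm diameter, 100 mm high, beside the press on its left; origin at the centre of its underside; leave it alone
- crucible: Loose white ceramic crucible, 72 mm across the rim, 65 mm high, to the right of the press; origin at the centre of its underside; leave it alone
- spare_die: Loose spare steel die, 68 mm diameter, 55 mm high, to the right of the press, farther back; origin at the centre of its underside; leave it alone

How it is judged:
On the way, in this order (a step that is already met when the one before it is completed fails the run):
1. the die slide is fully home with the treadle still up and the plunger still standing proud (value of joint slide below 0.006 m and value of joint treadle below 0.05 rad and value of joint plunger below 0.004 m), for 0.2 s.
2. with the slide home, the treadle is held down at its stop and the ram has pressed the plunger in (value of joint slide below 0.006 m and value of joint treadle above 0.27 rad and value of joint plunger above 0.012 m), for 0.8 s.
At the end, for the whole second after the job is handed in: The slide is home (within 6 mm), the plunger is pressed in (at least 12 mm), and the treadle is back up (within 0.03 rad of its rest) (value of joint slide below 0.006 m and value of joint treadle below 0.03 rad and value of joint plunger above 0.012 m); the robot touches nothing.
It fails at once if the treadle is worked (more than 0.10 rad) while the slide is not home (more than 10 mm out) (value of joint treadle above 0.1 rad and value of joint slide above 0.01 m).
It fails at once if the jar, the crucible or the spare die is disturbed (moved more than 20 mm or tipped) (distance of any of jar, crucible, spare_die from where it was at the start of the episode above 0.02 m or angle between any of jar, crucible, spare_die's own z axis and vertical above 0.3 rad).
It also fails if it takes over 48 s, if anything falls off the work surface, if the arm or the gripper's body presses on something with over 40 N, if the wrist force passes 120 N, or if a joint passes its speed limit or range.

ROBOT

A 6-joint arm with a two-finger parallel gripper is mounted at the origin on the work surface. World frame = base frame: x ahead of the robot, y to its left, z up, the work surface at z = 0. Lengths are in m, angles in rad, forces in N, time in s.
With the tool pointing down it reaches from about 0.325 to 0.9 m from the base axis. Payload 3.5 kg.
Tool frame: the origin (TCP) lies at the very end of the fingers, on their centre line; the grasp point (between the pads) lies 19 mm behind it; y points along the fingers, x is the direction in which the jaws open and shut, and the axes are right-handed (so a half turn about y gives the same grasp; the last joint's range is limited). The gripper opens to 85 mm and grips with 20 to 120 N. Pads are 22 mm wide; open, the fingers measure 114 mm over their backs; the gripper's body (76 mm by 85 mm) begins 54 mm behind the grasp point. The pads swing forward as they close: fully open they stand 13 mm farther back than shut.
Start: joints at [1.018, 0.276, -0.026, 1.268, 0, 1.467], TCP at [0.272, 0.563, 0.231] pointing down, gripper open.
Joint ranges: [-3.12, 3.12], [-0.85, 1.88], [-1.08, 1.24], [-1.95, 2.15], [-1.57, 1.53], [-3.14, 3.14]. Speed limits (rad/s): [2.57, 2.57, 3.14, 3.14, 3.14, 3.14].

INTERFACE

Orientations are given as a rotation vector (axis times angle).
In Python, from cell import robot gives the robot as it stands.
- The arm moves only by the tool move_arm, never from a script. Its argument "series" is a list that holds one entry, the list of rows, each a list of 7 numbers: the shift along the tool's x, y, z normalised to -1 to 1, where 1 is 40 mm, then the turn, a rotation vector about the tool's x, y, z normalised to -1 to 1, where 1 is pi rad, then the opening, from 0 (shut) to 1 (fully open). In form: [[[x, y, z, rx, ry, rz, gripper], ...]]. A call has 1 to 20 rows; each row shifts and turns the commanded pose from where the row before left it, along the tool's axes as they then stand; what a row does not reach is not made up. A row lasts 1/10 s, in which the tool goes at most 50 mm and 8.59 degrees, less where a joint would pass 70% of its speed; a pose out of reach is approached as far as the arm can. A call with a number of a shift or a turn outside -1 to 1 is refused whole. A call with a gripper value outside its range is refused whole. The fingers move at their own pace and stop on an object; "grip_force" is the grip in N (left out, the last holds). Time passes only in rows, so rows that do not move let the fingers close. It gives the time, the measured TCP pose, the force and the opening at its end, in the units of the state.
- robot.get_state(): the state, without advancing time (a new reading comes with each control period).
- robot.read_camera(name): name is "side" or "top" or "wrist"; returns a dict with "pixels" (480x640x3 uint8, red, green, blue), "intrinsics" (3x3 intrinsics, pixels), "R" (3x3) and "t" (3): a world point X has camera coordinates R X + t. Camera axes: x right, y down, z forward; pixel columns grow to the right and rows downward; lengths in m; the calibration is good to about 2 mm. A picture is of the moment at which its call begins. There is no depth.
- robot.job_done(): hands the job in, once; it reports no verdict.
The state is a dict: "time_s": time; "q": joint angles; "qd": joint speeds; "joint_torque": joint torques, N m; "tcp_pos": TCP position; "ee_rot": TCP orientation; "ft_force": force on the tool from outside, world axes, zero at the start; "wrist_torque": the same for the moment, N m; "gripper_width": opening from 0.0 (shut) to 1.0 (fully open).
Only numpy, scipy, OpenCV 4.12 (cv2) and the standard library are available. Lean on these libraries where they do the work, as an engineer would, in place of code of your own. Each camera call takes 0.05 s, during which the arm holds its last target.

## Working session

There is one attempt and no reset: what is moved stays moved. The work goes in short steps, Python scripts to look and compute and a tool call to move; the robot and the scene stay as the last step left them, time stands still between calls to the robot, and variables do not carry over. Pictures are saved under pics/ and viewed, and the job is handed in when it is done.

Besides the shell and the picture viewer there is one more tool, called after "Call:" by a JSON object that holds its "op" and its "data", one argument or row to a line. move_arm: Moves the arm, as the interface text tells. Its arguments: {"type":"object","properties":{"series":{"type":"array","items":{"type":"array","items":{"type":"array","items":{"type":"number"}}}},"grip_force":{"type":"number"}},"required":["series"]}

```bash
mkdir -p pics; ls; python3 - <<'E'
from cell import robot
import cv2,pickle
s=robot.get_state();print(s)
d={}
for n in("side","top"):
    c=robot.read_camera(n);d[n]=c
    cv2.imwrite(f"pics/{n}0.png",c["pixels"][:,:,::-1])
    print(n,c["intrinsics"],c["R"],c["t"])
pickle.dump(d,open("cams.pkl","wb"))
E
```

```text
pics
{'time_s': 0.0, 'q': array([ 1.01760092e+00,  2.77147610e-01, -2.79214963e-02,  1.26796692e+00,
        1.18626539e-05,  1.46735219e+00]), 'qd': array([-0.00077967,  0.00038386,  0.00077099, -0.00127762, -0.00056741,
        0.00012596]), 'joint_torque': array([ 5.92114284e-04, -4.45507300e+01,  2.95200616e+01,  1.63719821e-02,
       -1.18712633e-04, -2.95677637e-06]), 'tcp_pos': array([0.27132972, 0.56216109, 0.23013147]), 'ee_rot': array([-1.39002468, -0.87033159,  0.87363666]), 'ft_force': array([ 0.05353262, -0.34999591,  0.81359058]), 'wrist_torque': array([-0.02044066,  0.06679112, -0.01952317]), 'gripper_width': 0.9982372968069022}
side [[540.53605569   0.         323.74794018]
 [  0.         540.53605569 233.34032867]
 [  0.           0.           1.        ]] [[ 0.9352608  -0.35395745  0.00116515]
 [-0.17850693 -0.47450578 -0.86196261]
 [ 0.30565096  0.80595186 -0.50697051]] [-0.54633459  0.19424651  0.81424535]
top [[551.93388286   0.         313.37168214]
 [  0.         551.93388286 238.13648886]
 [  0.           0.           1.        ]] [[ 0.01401718 -0.99972261 -0.01892679]
 [-0.981549   -0.01014746 -0.19094134]
 [ 0.19069632  0.02125403 -0.98141896]] [0.02138128 0.60700329 1.14812537]
```

View pics/side0.png

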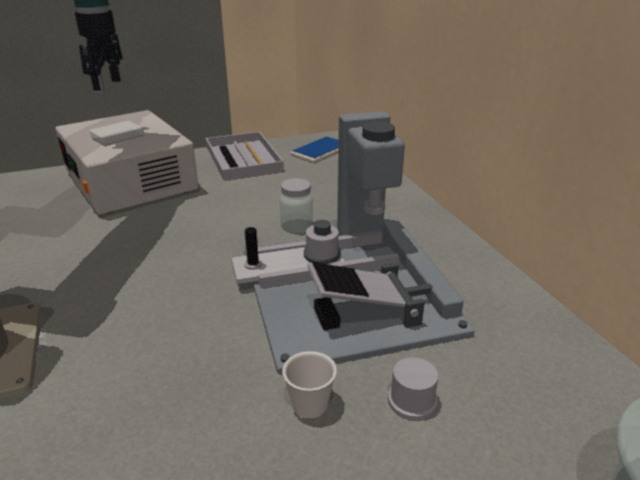

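View pics/top0.png

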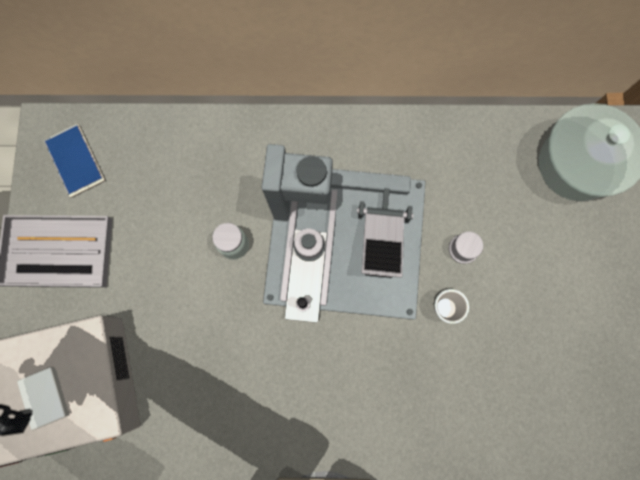

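The top view shows the slide handle near (303,302), the tread near (384,256) and the base corner bolts at (269,297), (411,312) and (418,185). The jar is at (228,238), the crucible at (452,306) and the spare die at (467,247). I'll enlarge both views.

```bash
python3 - <<'E'
import cv2
t=cv2.imread("pics/top0.png");s=cv2.imread("pics/side0.png")
cv2.imwrite("pics/topc.png",cv2.resize(t[135:335,255:455],(800,800),interpolation=cv2.INTER_CUBIC)[200:800])
cv2.imwrite("pics/sidec.png",cv2.resize(s[215:365,225:425],(800,600),interpolation=cv2.INTER_CUBIC))
E
```

```text
(no output)
```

View pics/topc.png

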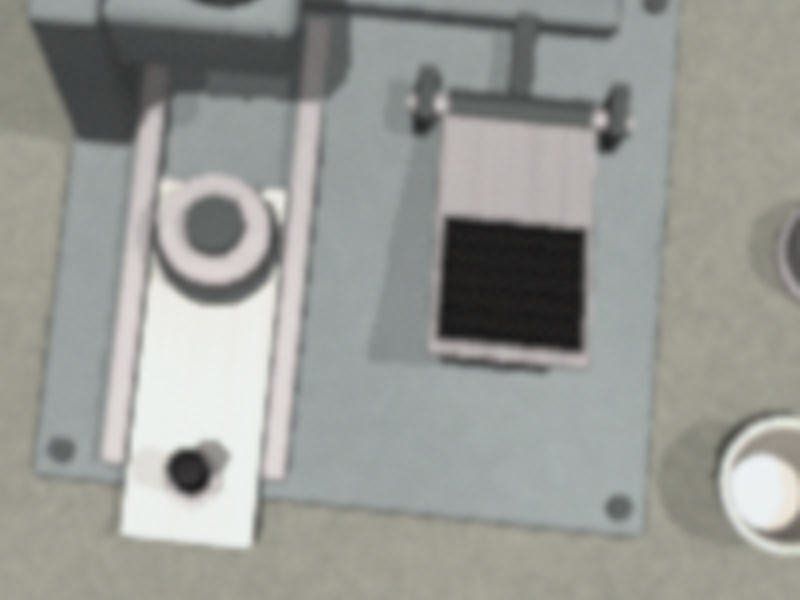

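View pics/sidec.png

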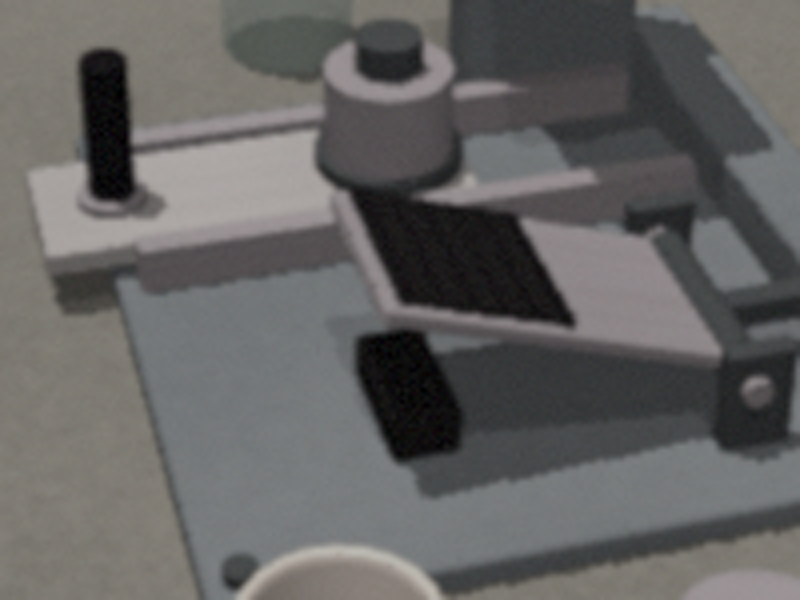

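```bash
cat > h.py <<'E'
import numpy as np,pickle
d=pickle.load(open("cams.pkl","rb"))
def plane(n,uv,z,c=None):
    c=c or d[n]
    r=c["R"].T@np.linalg.inv(c["intrinsics"])@np.array([*uv,1.]);o=-c["R"].T@c["t"]
    return o+r*(z-o[2])/r[2]
def proj(n,X,c=None):
    c=c or d[n]
    p=c["intrinsics"]@(c["R"]@np.array(X)+c["t"]);return p[:2]/p[2]
T=lambda u,v:(255+u/4-.375,135+(v+200)/4-.375)
S=lambda u,v:(225+u/4-.375,215+v/4-.375)
E
python3 - <<'E'
from h import *
from scipy.optimize import least_squares
hl=.34/2
th0=.34
pad=[65-125*np.cos(th0)-8*np.sin(th0)*0+0,-80,94]; 
pad[0]=65-(125*np.cos(.34)+8*np.sin(.34)) if 0 else 65-125*np.cos(.34)+8*np.sin(.34)
print(pad, 45+125*np.sin(.34)+8*np.cos(.34))
obs=[("top",T(37,473),(-160,170,14)),("top",T(643,535),(-160,-170,14)),("top",T(512,283),pad),
("side",S(118,283),(-160,170,14)) if 0 else ("side",S(459,257),pad)]
H=[("top",T(190,468),107),("side",S(103,57),107)]
def W(p,X):
    c,s=np.cos(p[2]),np.sin(p[2]);X=np.array(X)/1000
    return np.array([p[0]+c*X[0]-s*X[1],p[1]+s*X[0]+c*X[1],X[2]])
def f(p):
    r=[]
    for n,uv,X in obs:r+=list(proj(n,W(p,X))-uv)
    for n,uv,z in H:r+=list(proj(n,W(p,(-55-1000*p[3],80,z)))-uv)
    r+=list(proj("top",W(p,(75-1000*p[3],80,99)))-T(215,223))
    return r
R=least_squares(f,[.5,0,0,.1]);p=R.x
print(p,np.degrees(p[2]),np.round(R.fun,1))
for n,X in dict(handle=(-55-1000*p[3],80,107),handlehome=(-55,80,107),pad=pad,ram=(75,80,113)).items():print(n,W(p,X))
for n,uv,z in H:print(n,plane(n,uv,z/1000))
print("jar",plane("top",(228,234),.1),"cruc",plane("top",(452,306),.065),"spare",plane("top",(468,245),.055))
np.save("p.npy",p)
from cell import robot
from scipy.spatial.transform import Rotation as Ro
print(Ro.from_rotvec(robot.get_state()["ee_rot"]).as_matrix())
E
```

```text
[np.float64(-50.176436453916764), -80, 94] 94.22792384182857
[ 0.61742713 -0.04332314 -0.08010065  0.10412899] -4.589429152618436 [-0.5 -1.7  1.2 -2.9  0.4  1.6 -2.4 -0.9 -0.1 -0.4 -0.4  2.  -0.2 -0.4]
handle [0.46520956 0.04915307 0.107     ]
handlehome [0.56900468 0.04082118 0.107     ]
pad [ 0.56101038 -0.11905176  0.094     ]
ram [0.69858786 0.03041923 0.113     ]
top [0.46434945 0.04895952 0.107     ]
side [0.46751788 0.05561655 0.107     ]
jar [0.60573285 0.20899996 0.1       ] cruc [ 0.46235787 -0.26651485  0.065     ] spare [ 0.59567966 -0.30791941  0.055     ]
[[ 4.34819417e-01 -1.07359214e-03 -9.00517030e-01]
 [ 9.00515375e-01 -1.73942494e-03  4.34820692e-01]
 [-2.03320186e-03 -9.99997911e-01  2.10450494e-04]]
```

Call:
{"op": "move_arm", "data": {
  "series": [
    [[0, 0, 0, 0, -0.0393, 0, 1], [0, 0, 0, 0, -0.0393, 0, 1], [0, 0, 0, 0, -0.0393, 0, 1], [-0.775, 0, -0.366, 0, 0, 0, 1], [-0.775, 0, -0.366, 0, 0, 0, 1], [-0.775, 0, -0.366, 0, 0, 0, 1], [-0.775, 0, -0.366, 0, 0, 0, 1], [-0.775, 0, -0.366, 0, 0, 0, 1], [-0.775, 0, -0.366, 0, 0, 0, 1], [-0.775, 0, -0.366, 0, 0, 0, 1], [-0.775, 0, -0.366, 0, 0, 0, 1], [-0.775, 0, -0.366, 0, 0, 0, 1], [-0.775, 0, -0.366, 0, 0, 0, 1], [-0.775, 0, -0.366, 0, 0, 0, 1], [-0.775, 0, -0.366, 0, 0, 0, 1], [-0.775, 0, -0.366, 0, 0, 0, 1], [-0.775, 0, -0.366, 0, 0, 0, 1], [-0.775, 0, -0.366, 0, 0, 0, 1], [-0.775, 0, -0.366, 0, 0, 0, 1], [0, 0, 0, 0, 0, 0, 1]]
  ]
}}

```text
time_s: 2.1
tcp_pos: [0.4671, 0.0468, 0.231]
ee_rot: [-1.249, -1.147, 1.148]
ft_force: [-0.7, -0.4, -0.1]
gripper_width: 0.999
```

```bash
cat > look.py <<'E'
import sys,cv2,pickle
from cell import robot
import numpy as np
from scipy.spatial.transform import Rotation as Ro
tag=sys.argv[1];D={}
for n in sys.argv[2:]:
    c=robot.read_camera(n);D[n]=c;cv2.imwrite(f"pics/{n}_{tag}.png",c["pixels"][:,:,::-1])
s=robot.get_state();pickle.dump((D,s),open(f"{tag}.pkl","wb"))
np.set_printoptions(precision=4,suppress=True)
print(s["time_s"],s["tcp_pos"],s["ft_force"],s["gripper_width"]);print(Ro.from_rotvec(s["ee_rot"]).as_matrix())
E
python3 look.py a wrist
```

```text
2.15 [0.4661 0.0484 0.2309] [-0.5876  0.2731  1.1123] 1.0011817378137482
[[ 0.0828 -0.0007 -0.9966]
 [ 0.9966  0.0001  0.0828]
 [ 0.     -1.      0.0007]]
```

View pics/wrist_a.png

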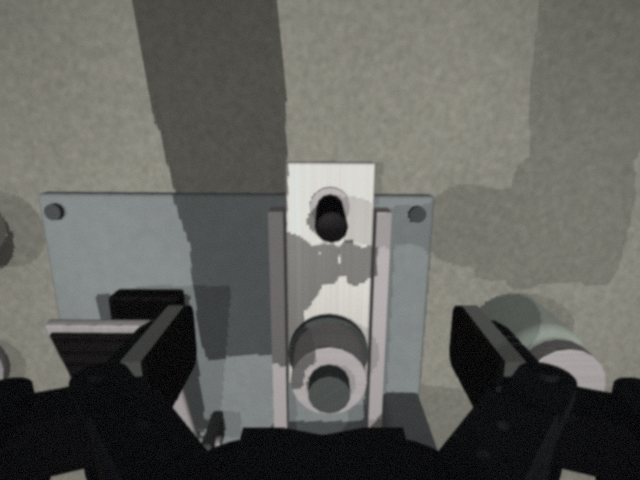

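The wrist view shows the handle top at about (331,226) and the plunger top at (328,388). The image's up direction points towards the robot, and the slide edges run vertically.

```bash
python3 - <<'E'
from h import *
D,s=pickle.load(open("a.pkl","rb"));c=D["wrist"]
for uv,z in [((331,226),.107),((328,388),.099),((42,193),.014),((433,196),.014),((289,163),.032),((375,163),.032)]:print(uv,plane("",uv,z,c))
print(proj("",s["tcp_pos"],c), -c["R"].T@c["t"])
E
```

```text
(331, 226) [0.46316794 0.05220771 0.107     ]
(328, 388) [0.58722208 0.04034085 0.099     ]
(42, 193) [ 0.4359622  -0.19030858  0.014     ]
(433, 196) [0.46634959 0.14065154 0.014     ]
(289, 163) [0.42709476 0.02305383 0.032     ]
(375, 163) [0.43280214 0.09090155 0.032     ]
[327.22130734 313.29125753] [0.40010196 0.05236888 0.37304962]
```

Call:
{"op": "move_arm", "data": {
  "series": [
    [[0.075, 0.85, 0.04, 0, 0, 0, 1], [0, 0.85, 0, 0, 0, 0, 1], [0, 0.85, 0, 0, 0, 0, 1], [0, 0.85, 0, 0, 0, 0, 1], [0, 0.8, 0, 0, 0, 0, 1], [0, 0, 0, 0, 0, 0, 1], [0, 0, 0, 0, 0, 0, 1]]
  ],
  "grip_force": 25
}}

```text
time_s: 2.85
tcp_pos: [0.4636, 0.0537, 0.0632]
ee_rot: [-1.244, -1.15, 1.152]
ft_force: [0.4, -0.1, -0.0]
gripper_width: 1.003
```

```bash
python3 look.py b side wrist
```

```text
2.95 [0.4661 0.0533 0.0651] [ 0.9409 -0.4467 -0.6607] 0.9981900466368641
[[ 0.0786  0.0031 -0.9969]
 [ 0.9969  0.0001  0.0786]
 [ 0.0003 -1.     -0.0031]]
```

View pics/side_b.png

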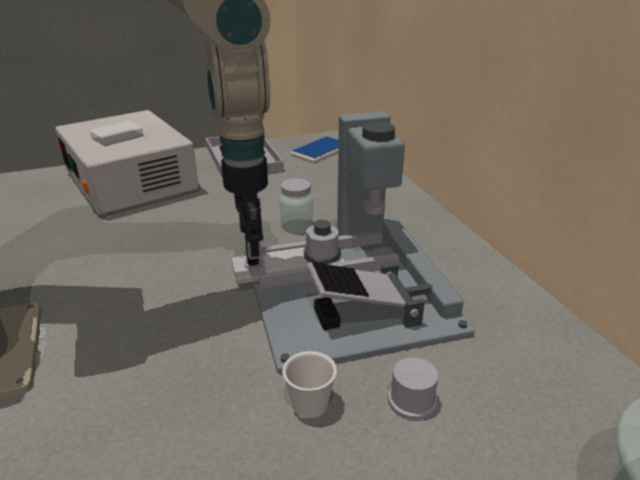

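View pics/wrist_b.png

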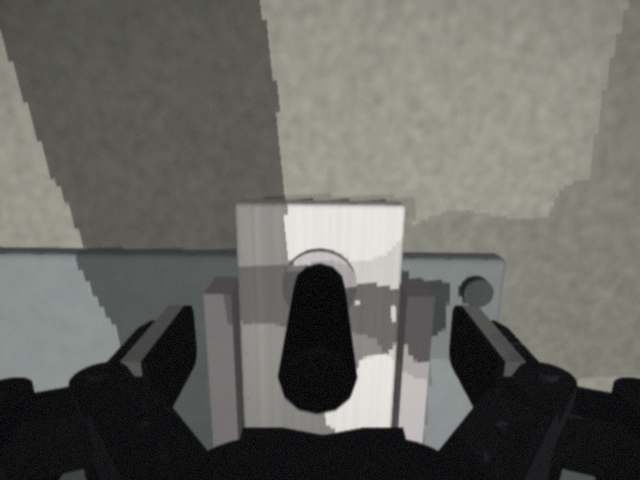

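The fingers straddle the handle at (317,340), with the pads at about 195 and 450, so it is nearly centred. Closing now.

Call:
{"op": "move_arm", "data": {
  "series": [
    [[0, 0, 0, 0, 0, 0, 0], [0, 0, 0, 0, 0, 0, 0], [0, 0, 0, 0, 0, 0, 0], [0, 0, 0, 0, 0, 0, 0], [0, 0, 0, 0, 0, 0, 0], [0, 0, 0, 0, 0, 0, 0], [0, 0, 0, 0, 0, 0, 0], [0, 0, 0, 0, 0, 0, 0], [0, 0, 0, 0, 0, 0, 0], [0, 0, 0, 0, 0, 0, 0]]
  ],
  "grip_force": 30
}}

```text
time_s: 3.95
tcp_pos: [0.4647, 0.0521, 0.0638]
ee_rot: [-1.248, -1.149, 1.151]
ft_force: [-2.1, -3.8, 5.9]
gripper_width: 0.245
```

The grip width of 21 mm matches the post. Pushing 90 mm first.

Call:
{"op": "move_arm", "data": {
  "series": [
    [[0, 0, -0.25, 0, 0, 0, 0], [0, 0, -0.25, 0, 0, 0, 0], [0, 0, -0.25, 0, 0, 0, 0], [0, 0, -0.25, 0, 0, 0, 0], [0, 0, -0.25, 0, 0, 0, 0], [0, 0, -0.25, 0, 0, 0, 0], [0, 0, -0.25, 0, 0, 0, 0], [0, 0, -0.25, 0, 0, 0, 0], [0, 0, -0.25, 0, 0, 0, 0], [0, 0, 0, 0, 0, 0, 0], [0, 0, 0, 0, 0, 0, 0]]
  ]
}}

```text
time_s: 5.05
tcp_pos: [0.5561, 0.0437, 0.0639]
ee_rot: [-1.252, -1.15, 1.151]
ft_force: [1.5, -7.2, 1.6]
gripper_width: 0.249
```

Call:
{"op": "move_arm", "data": {
  "series": [
    [[0, 0, -0.1, 0, 0, 0, 0], [0, 0, -0.1, 0, 0, 0, 0], [0, 0, 0, 0, 0, 0, 0]]
  ]
}}

```text
time_s: 5.35
tcp_pos: [0.5626, 0.0431, 0.0638]
ee_rot: [-1.249, -1.148, 1.152]
ft_force: [-1.5, -7.7, 4.7]
gripper_width: 0.247
```

Call:
{"op": "move_arm", "data": {
  "series": [
    [[0, 0, -0.1, 0, 0, 0, 0], [0, 0, 0, 0, 0, 0, 0]]
  ]
}}

```text
time_s: 5.55
tcp_pos: [0.5633, 0.0431, 0.0638]
ee_rot: [-1.245, -1.143, 1.156]
ft_force: [-9.1, -7.2, 12.4]
gripper_width: 0.247
```

Call:
{"op": "move_arm", "data": {
  "series": [
    [[0, 0, -0.1, 0, 0, 0, 0], [0, 0, 0, 0, 0, 0, 0]]
  ]
}}

```text
time_s: 5.75
tcp_pos: [0.5634, 0.0431, 0.0636]
ee_rot: [-1.239, -1.138, 1.159]
ft_force: [-17.2, -6.9, 20.6]
gripper_width: 0.249
```

The force rises sharply with no further motion after about 99 mm of travel. I'll ease off and check that this is the end stop.

Call:
{"op": "move_arm", "data": {
  "series": [
    [[0, 0, 0.15, 0, 0, 0, 0], [0, 0, 0, 0, 0, 0, 0.6], [0, 0, 0, 0, 0, 0, 0.6], [0, 0, 0, 0, 0, 0, 0.6], [0, 0, 0, 0, 0, 0, 0.6], [0, -0.75, 0, 0, 0, 0, 0.6], [0, -0.75, 0, 0, 0, 0, 0.6], [0, -0.75, 0, 0, 0, 0, 0.6], [0, -0.75, 0, 0, 0, 0, 0.6], [0, 0, 0, 0, 0, 0, 0.6]]
  ]
}}

```text
time_s: 6.75
tcp_pos: [0.568, 0.0452, 0.1883]
ee_rot: [-1.252, -1.158, 1.146]
ft_force: [0.9, 0.4, 0.3]
gripper_width: 0.6
```

```bash
python3 look.py c side wrist top; python3 - <<'E'
import cv2
t=cv2.imread("pics/side_c.png")
cv2.imwrite("pics/sidec_c.png",cv2.resize(t[150:330,220:460],(800,600),interpolation=cv2.INTER_CUBIC))
E
```

```text
6.9 [0.5639 0.0452 0.1827] [ 0.3712 -0.4022 -0.2157] 0.6026379400002572
[[ 0.0791 -0.0008 -0.9969]
 [ 0.9969  0.0002  0.0791]
 [ 0.0002 -1.      0.0008]]
```

View pics/sidec_c.png

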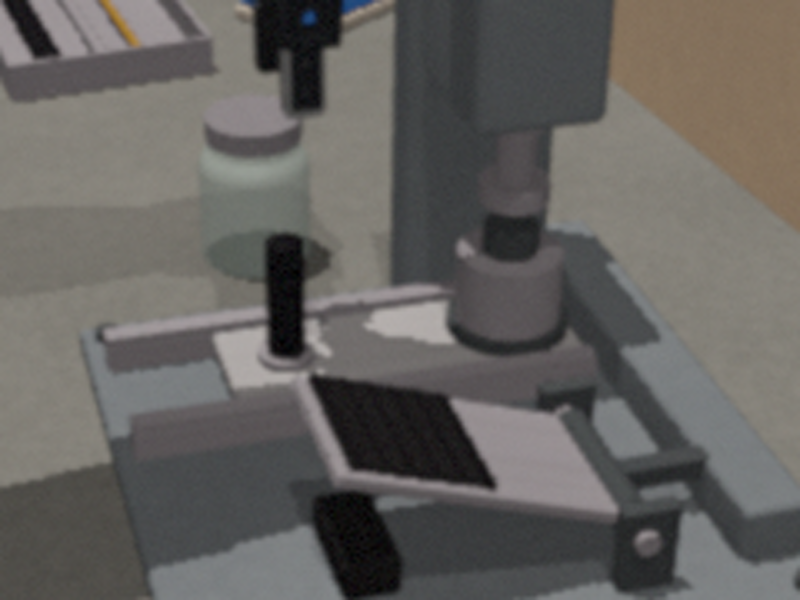

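View pics/wrist_c.png

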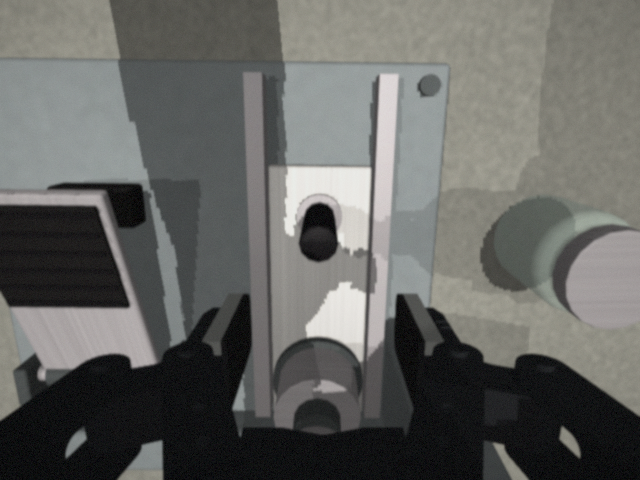

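The die now sits under the ram: in the crop the ram is at x≈515 and the plunger at x≈511. Checking numerically.

```bash
python3 - <<'E'
from h import *
D,s=pickle.load(open("c.pkl","rb"));c=D["wrist"]
P=lambda uv,z:plane("",uv,z,c)
a=P((449,66),.014);h=P((318,244),.107);e=P((60,60),.014);st=P((320,166),.032)
ex=np.array([np.cos(-.085),np.sin(-.085),0]);ey=np.array([-ex[1],ex[0],0])
for n,x in dict(h=h,slidefront=st,e=e).items():print(n,x,"rel corner",(x-a)@ex*1000,(x-a)@ey*1000)
print(a)
# tread corners seen in wrist
ps=[]
for uv in [(0,207),(103,207),(130,306),(10,303)]:pass
# ram/plunger in side
SC=lambda u,v:(220+u*.3-.35,150+v*.3-.35)
cs=D["side"]
hs=plane("",SC(284,243),.107,cs);print("handle side",hs)
pl=plane("",SC(512,212),.099,cs);print("plunger/ram?",pl)
pa=plane("",SC(404,432),.094,cs);print("pad side",pa)
E
```

```text
h [0.56171734 0.04289045 0.107     ] rel corner 101.05032381322184 -88.77301818997712
slidefront [0.52758977 0.04634152 0.032     ] rel corner 66.7529716619971 -88.23176132896172
e [ 0.44375542 -0.12547061  0.014     ] rel corner -2.1922526838671326 -266.5409281692678
[0.46856847 0.1399219  0.014     ]
handle side [0.5642843  0.04341491 0.107     ]
plunger/ram? [0.70060225 0.0454545  0.099     ]
pad side [ 0.56538297 -0.12429941  0.094     ]
```

```bash
python3 - <<'E'
import cv2
t=cv2.imread("pics/top_c.png")
cv2.imwrite("pics/topc_c.png",cv2.resize(t[170:320,255:455],(800,600),interpolation=cv2.INTER_CUBIC))
E
```

```text
(no output)
```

View pics/topc_c.png

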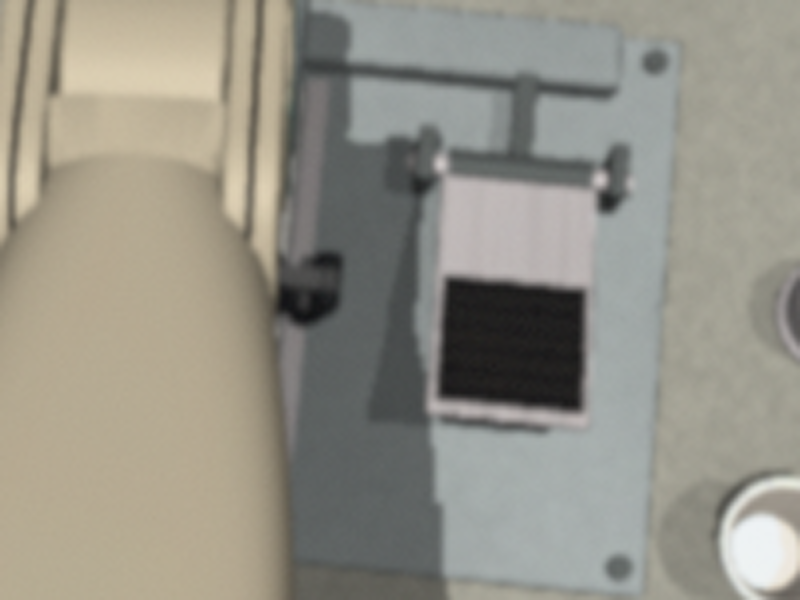

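The handle measures 101–104 mm behind the base's front edge, against 105 mm expected, so it is home within measuring error. As a check without the pinch's side load, I'll push the handle's front with closed fingers.

Call:
{"op": "move_arm", "data": {
  "series": [
    [[-0.04, 0, 0.8, 0, 0, 0, 0], [0, 0, 0.7, 0, 0, 0, 0], [0, 0, 0, 0, 0, 0, 0], [0, 0, 0, 0, 0, 0, 0], [0, 0.75, 0, 0, 0, 0, 0], [0, 0.75, 0, 0, 0, 0, 0], [0, 0.7, 0, 0, 0, 0, 0], [0, 0.7, 0, 0, 0, 0, 0], [0, 0, 0, 0, 0, 0, 0], [0, 0, -0.3, 0, 0, 0, 0], [0, 0, -0.3, 0, 0, 0, 0], [0, 0, 0, 0, 0, 0, 0]]
  ]
}}

```text
time_s: 8.1
tcp_pos: [0.5334, 0.0459, 0.0697]
ee_rot: [-1.251, -1.155, 1.147]
ft_force: [0.6, -0.7, 0.3]
gripper_width: 0.001
```

Call:
{"op": "move_arm", "data": {
  "series": [
    [[0, 0, -0.15, 0, 0, 0, 0], [0, 0, -0.15, 0, 0, 0, 0], [0, 0, 0, 0, 0, 0, 0]]
  ]
}}

```text
time_s: 8.4
tcp_pos: [0.5412, 0.0452, 0.0678]
ee_rot: [-1.247, -1.151, 1.15]
ft_force: [1.2, -0.4, 0.4]
gripper_width: 0.0
```

Call:
{"op": "move_arm", "data": {
  "series": [
    [[0, 0, -0.15, 0, 0, 0, 0], [0, 0, 0, 0, 0, 0, 0]]
  ]
}}

```text
time_s: 8.6
tcp_pos: [0.5417, 0.0451, 0.0664]
ee_rot: [-1.239, -1.144, 1.155]
ft_force: [-6.8, 1.5, 5.1]
gripper_width: -0.002
```

Call:
{"op": "move_arm", "data": {
  "series": [
    [[0, 0, -0.15, 0, 0, 0, 0], [0, 0, 0, 0, 0, 0, 0]]
  ]
}}

```text
time_s: 8.8
tcp_pos: [0.5413, 0.045, 0.0647]
ee_rot: [-1.23, -1.135, 1.161]
ft_force: [-17.6, 0.4, 7.4]
gripper_width: -0.002
```

The stop is firm at the same place, so the slide is home. Retreating up and over to the treadle.

Call:
{"op": "move_arm", "data": {
  "series": [
    [[0, 0, 0.6, 0, 0, 0, 0], [0, 0, 0.6, 0, 0, 0, 0], [0, -0.9, 0, 0, 0, 0, 0], [0, -0.9, 0, 0, 0, 0, 0], [0, -0.7, 0, 0, 0, 0, 0], [-0.65, 0, 0, 0, 0, 0, 0], [-0.65, 0, 0, 0, 0, 0, 0], [-0.65, 0, 0, 0, 0, 0, 0], [-0.65, 0, 0, 0, 0, 0, 0], [-0.65, 0, -0.5, 0, 0, 0, 0], [-0.65, 0, -0.5, 0, 0, 0, 0], [0, 0, -0.5, 0, 0, 0, 0], [0, 0, 0, 0, 0, 0, 0]]
  ]
}}

```text
time_s: 10.1
tcp_pos: [0.554, -0.1135, 0.1675]
ee_rot: [-1.248, -1.151, 1.149]
ft_force: [-0.2, 0.1, 0.2]
gripper_width: -0.0
```

```bash
python3 look.py d side wrist top; python3 - <<'E'
import cv2
t=cv2.imread("pics/side_d.png")
cv2.imwrite("pics/sidec_d.png",cv2.resize(t[150:330,220:460],(800,600),interpolation=cv2.INTER_CUBIC))
E
```

```text
10.25 [ 0.5507 -0.1116  0.167 ] [-0.072  -0.2467  0.4067] -0.0026385828179654827
[[ 0.0789 -0.0017 -0.9969]
 [ 0.9969  0.0005  0.0789]
 [ 0.0004 -1.      0.0017]]
```

View pics/sidec_d.png

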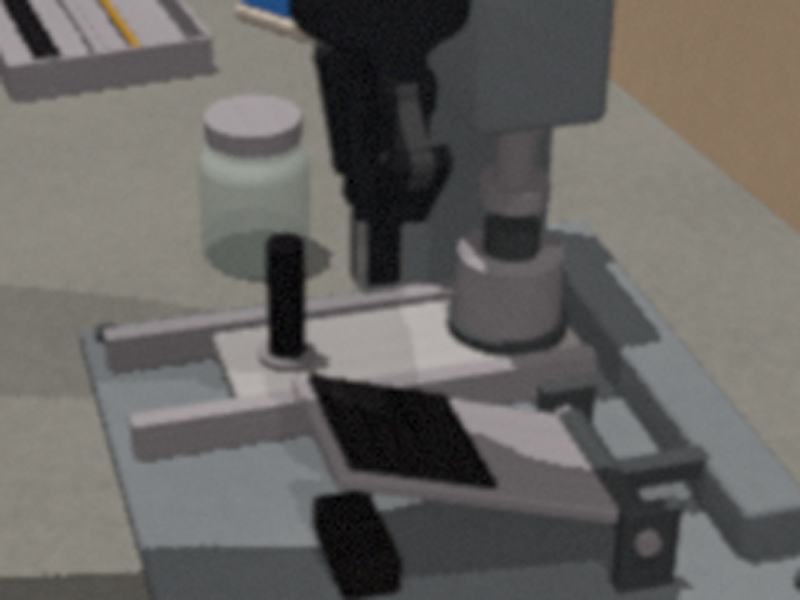

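View pics/wrist_d.png

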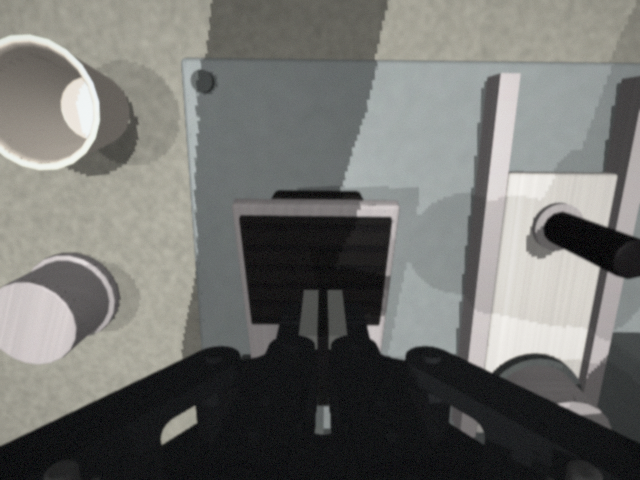

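The fingers are above the tread, about 4 mm left of its centre. I'll correct that and descend to just above the pad.

Call:
{"op": "move_arm", "data": {
  "series": [
    [[-0.1, 0.8, -0.1, 0, 0, 0, 0], [0, 0.75, 0, 0, 0, 0, 0], [0, 0, 0, 0, 0, 0, 0]]
  ]
}}

```text
time_s: 10.55
tcp_pos: [0.5504, -0.1144, 0.1012]
ee_rot: [-1.236, -1.145, 1.154]
ft_force: [-1.2, 0.2, 0.1]
gripper_width: 0.003
```

Call:
{"op": "move_arm", "data": {
  "series": [
    [[0, 0.2, 0.05, 0, 0, 0, 0], [0, 0.2, 0.05, 0, 0, 0, 0], [0, 0.2, 0.05, 0, 0, 0, 0], [0, 0.2, 0.05, 0, 0, 0, 0], [0, 0, 0, 0, 0, 0, 0]]
  ]
}}

```text
time_s: 11.05
tcp_pos: [0.5479, -0.1158, 0.0749]
ee_rot: [-1.247, -1.152, 1.15]
ft_force: [-2.6, 0.6, 6.9]
gripper_width: 0.002
```

Call:
{"op": "move_arm", "data": {
  "series": [
    [[0, 0.2, 0.03, 0, 0, 0, 0], [0, 0.2, 0.03, 0, 0, 0, 0], [0, 0, 0, 0, 0, 0, 0]]
  ]
}}

```text
time_s: 11.35
tcp_pos: [0.5462, -0.1158, 0.0596]
ee_rot: [-1.248, -1.153, 1.15]
ft_force: [-2.0, 1.2, 8.3]
gripper_width: 0.002
```

Call:
{"op": "move_arm", "data": {
  "series": [
    [[0, 0.1, 0, 0, 0, 0, 0], [0, 0, 0, 0, 0, 0, 0]]
  ]
}}

```text
time_s: 11.55
tcp_pos: [0.5462, -0.1158, 0.0579]
ee_rot: [-1.248, -1.152, 1.15]
ft_force: [-8.0, 3.7, 21.0]
gripper_width: 0.003
```

Call:
{"op": "move_arm", "data": {
  "series": [
    [[0, 0.1, 0, 0, 0, 0, 0], [0, 0, 0, 0, 0, 0, 0]]
  ]
}}

```text
time_s: 11.75
tcp_pos: [0.5462, -0.1158, 0.0576]
ee_rot: [-1.248, -1.152, 1.151]
ft_force: [-16.4, 5.6, 45.3]
gripper_width: 0.003
```

```bash
python3 look.py e side; python3 - <<'E'
import cv2
t=cv2.imread("pics/side_e.png")
cv2.imwrite("pics/sidec_e.png",cv2.resize(t[150:330,220:460],(800,600),interpolation=cv2.INTER_CUBIC))
E
```

```text
11.8 [ 0.5462 -0.1159  0.0577] [-15.2365   4.8949  45.8142] 0.0019052249321875269
[[ 0.0788  0.0029 -0.9969]
 [ 0.9969 -0.0016  0.0788]
 [-0.0013 -1.     -0.0031]]
```

View pics/sidec_e.png

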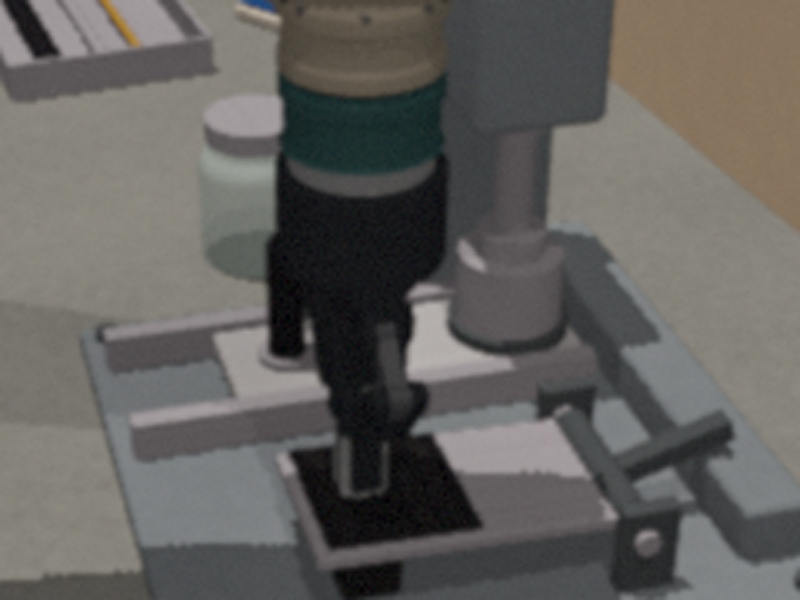

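The treadle is on its stop at 58 mm and the ram is down on the die. I'll ease off slightly and hold.

Call:
{"op": "move_arm", "data": {
  "series": [
    [[0, -0.06, 0, 0, 0, 0, 0], [0, 0, 0, 0, 0, 0, 0], [0, 0, 0, 0, 0, 0, 0], [0, 0, 0, 0, 0, 0, 0], [0, 0, 0, 0, 0, 0, 0], [0, 0, 0, 0, 0, 0, 0], [0, 0, 0, 0, 0, 0, 0], [0, 0, 0, 0, 0, 0, 0], [0, 0, 0, 0, 0, 0, 0], [0, 0, 0, 0, 0, 0, 0], [0, 0, 0, 0, 0, 0, 0], [0, 0, 0, 0, 0, 0, 0], [0, 0, 0, 0, 0, 0, 0], [0, 0, 0, 0, 0, 0, 0], [0, 0, 0, 0, 0, 0, 0]]
  ]
}}

```text
time_s: 13.3
tcp_pos: [0.5462, -0.1158, 0.0578]
ee_rot: [-1.249, -1.153, 1.15]
ft_force: [-11.3, 3.5, 30.1]
gripper_width: 0.002
```

Held for 1.5 s. Raising gently so that the treadle springs back.

Call:
{"op": "move_arm", "data": {
  "series": [
    [[0, -0.2, 0, 0, 0, 0, 0], [0, -0.2, 0, 0, 0, 0, 0], [0, -0.25, 0, 0, 0, 0, 0], [0, -0.25, 0, 0, 0, 0, 0], [0, -0.4, 0, 0, 0, 0, 0], [0, -0.6, 0, 0, 0, 0, 0], [0, -0.8, 0, 0, 0, 0, 0], [0, -0.8, 0, 0, 0, 0, 0], [0, -0.8, 0, 0, 0, 0, 0], [0, 0, 0.8, 0, 0, 0, 0], [0, 0, 0.8, 0, 0, 0, 0], [0, 0, 0.8, 0, 0, 0, 0], [0, 0, 0, 0, 0, 0, 0]]
  ]
}}

```text
time_s: 14.6
tcp_pos: [0.4436, -0.1065, 0.2225]
ee_rot: [-1.24, -1.146, 1.152]
ft_force: [-0.2, -0.6, 0.1]
gripper_width: -0.002
```

```bash
python3 look.py f side top; python3 - <<'E'
import cv2
t=cv2.imread("pics/side_f.png")
cv2.imwrite("pics/sidec_f.png",cv2.resize(t[150:330,220:460],(800,600),interpolation=cv2.INTER_CUBIC))
E
```

```text
14.7 [ 0.448  -0.1077  0.2234] [ 0.9795 -0.1483  0.9895] 0.0005675904460332058
[[ 0.0797 -0.0014 -0.9968]
 [ 0.9968  0.0001  0.0797]
 [-0.     -1.      0.0014]]
```

View pics/sidec_f.png

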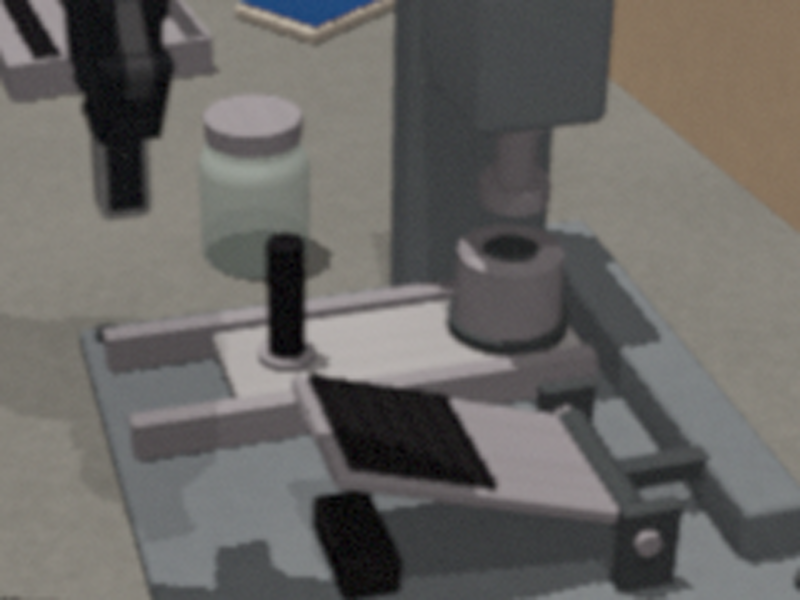

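View pics/top_f.png

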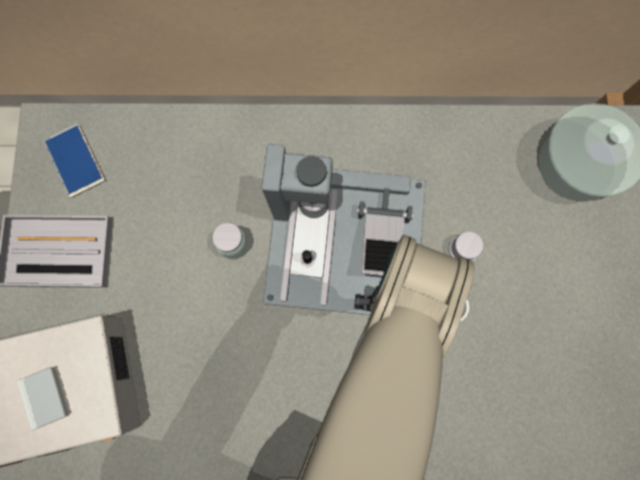

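The crop shows the plunger flush in the die at (510,245) and the ram back up. The treadle is at its rest position, with the tread corner at (310,378) as before pressing, and the handle is unmoved at (284,243). In the top view the jar (228,238) and spare die (468,246) are where they were. The arm is clear, so I'm handing in.

```bash
python3 -c "
from cell import robot
print(robot.job_done())"
```

```text
the job is handed in; nothing more can be done
None
```

The press job is done and handed in at about 14.7 s. The hand-in gives no verdict, so what follows is from my own checks.

**What I did**
- I pinched the slide handle and pushed the slide about 99 mm to its end stop. A second push on the handle's front met the same firm stop, at about 17 N.
- With closed fingers I pressed the treadle pad down to its stop, at 58 mm as expected, and held it there for about 1.5 s at 30 N or more.
- I then let the treadle spring back up and moved the arm clear.

**Last checks**
- **Press:** the last pictures show the plunger flush in the die, the ram and treadle back up, and the handle unmoved in its home position.
- **Jar and spare die:** both are where they started.
- **Crucible:** the arm hid most of it in the last picture, so I did not see it fully. Nothing came near it.

**Disagreements**
- The camera put the handle 101–104 mm behind the base's front edge, against 105 mm expected. I trusted the firm stop over the picture.
- The tool force briefly reached about 45 N on the treadle stop, pressing with the fingertips. I eased it to 30 N for the hold.

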